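# Serve one coin cell from the dispenser onto the battery tester

### The job

Press the black plunger of the coin-cell dispenser all the way down once and let it come back up, so that a single cell slides out onto the bench. Then, without picking the cell up, push it sideways along the bench until it lies flat and wholly on the round brass contact pad of the battery tester, and leave it there. The other cells must stay in the magazine, and the jar, loupe, clock and screwdriver must stay where they are.

Things in the scene. Friction and masses are not known exactly. Their poses are not given: they have to be found in the camera images.
- dispenser: Fixed coin-cell dispenser. Origin on the bench under the magazine's axis; x = direction in which cells come out. Magazine: clear square tube, 33 mm by 33 mm outside, centred on the origin, grey lid 45 mm above the bench, slot for one cell at the foot of its +x face. Behind it a grey housing, 40 mm wide, 32 mm high, from x = -17 to -79 mm, with the plunger at x = -47 mm.
- exit (a point): Point on the bench 41 mm from the dispenser's origin along its +x: about where the centre of the ejected cell lies, flat on the bench, after a full press.
- plunger (a joint): Vertical spring plunger of the dispenser: 0 = up, 0.021 m = fully down (end stop), moves straight down. Spring: about 2 N to start, 6 N at the bottom; it springs back up when released. It drives a blade at 2.1 mm per mm pressed; a full press pushes out the lowest cell, a second one would push out another.
- plunger_top (a point): Centre of the flat top of the plunger's round black cap, 30 mm in diameter, 60 mm above the bench when up; moves with the plunger.
- cell0: Lowest cell of the stack, the one that comes out: loose steel coin cell, 24.5 mm in diameter, 7.7 mm thick, about 11 g. Origin at the centre of its underside, z = its axis, up. At the start it lies on the bench in the magazine.
- cell1: Second cell of the stack, same size, origin at the centre of its underside. Must stay in the magazine (it drops to the bench there when the blade goes back).
- cell2: Third cell of the stack, as cell1.
- cell3: Top cell of the stack, as cell1.
- tester: Fixed battery tester. Origin at the centre of its round brass contact pad, 46 mm in diameter, flush with the bench (no step all round). Its black head, 45 mm (x) by 70 mm (y) by 32 mm high, stands on its +x side, its near face 43 mm from the pad's centre; the other three sides are open. To the left or right of where the cell comes out.
- dish: Fixed white square dish of dead cells, 62 mm by 62 mm, 12 mm high, origin at the centre of its underside; on the other side of the cell's place than the tester. Not used.
- jar: Bystander: small glass jar, 40 mm in diameter, 45 mm high, loose; origin at the centre of its underside.
- loupe: Bystander: black watchmaker's loupe standing upright, 34 mm in diameter, 36 mm high, loose; origin at the centre of its underside.
- clock: Bystander: copper-coloured round alarm clock, 97 mm high, 90 mm wide, 40 mm deep, loose; origin at the centre of its underside.
- screwdriver: Bystander: screwdriver lying on the bench, 150 mm long along its x axis, loose.

How it is judged:
By the outcome, as a careful person would: the job done as asked, in the order asked, and still so for the second after the job is handed in, with the robot touching nothing.
It also fails if it takes over 53 s, if anything falls off the work surface, if the arm or the gripper's body presses on something with over 40 N, if the wrist force passes 120 N, or if a joint passes its speed limit or range.

### The arm

A 7-joint arm with a two-finger parallel gripper is mounted at the origin on the work surface. World frame = base frame: x ahead of the robot, y to its left, z up, the work surface at z = 0. Lengths are in m, angles in rad, forces in N, time in s.
With the tool pointing down it reaches from about 0.425 to 0.925 m from the base axis. Payload 6.8 kg.
Tool frame: the origin (TCP) lies where the fingers leave the gripper's body, on its centre line; the fingertips stand 73 mm ahead of it and the grasp point (between the pads) lies 54 mm ahead of it; z points along the fingers, y is the line along which they close (so a half turn about z gives the same grasp; the last joint's range is limited). The gripper opens to 85 mm and grips with 20 to 120 N. Pads are 22 mm wide; open, the fingers measure 114 mm over their backs; the gripper's body (76 mm by 85 mm) begins 54 mm behind the grasp point. The pads swing forward as they close: fully open they stand 13 mm farther back than shut.
Start: joints at [1.187, 0.477, 0.022, 1.555, -0.011, 1.109, -0.083], TCP at [0.184, -0.65, 0.304] pointing down, gripper open.
Joint ranges: [-2.96, 2.96], [-0.34, 2.1], [-1.41, 1.46], [0.24, 2.44], [-1.37, 4.51], [0.17, 1.92], [-2.96, 2.96]. Speed limits (rad/s): [2.39, 2.39, 3.14, 3.14, 3.14, 3.14, 3.14].

### API

Orientations are given as a rotation vector (axis times angle).
In Python, from bench import r, cams, ticket gives the robot as it stands (r), with the cameras (cams) and the job (ticket).
- The arm moves only by the tool drive_effector, called after ">>>" as a command line: name --argument value ..., lists and objects as JSON in quotes. Schema: {"type":"object","properties":{"increments":{"type":"array","items":{"type":"object","properties":{"xyz":{"type":"array","items":{"type":"number"},"minItems":3,"maxItems":3},"turn_vec":{"type":"array","items":{"type":"number"},"minItems":3,"maxItems":3}},"additionalProperties":false},"minItems":1,"maxItems":5},"aperture":{"type":"number"},"force":{"type":"number"},"only":{"type":"string"},"quiet":{"type":"boolean"},"lines":{"type":"string"}},"required":["increments"],"additionalProperties":false}. increments is a list of rows, 1 to 5 of them, each an object with the fields xyz (a list: dx, dy, dz in normalised numbers (1 is 60 cm)), turn_vec (a list: a rotation vector rx, ry, rz in shares of pi rad (1.0 is pi rad)); a field left out counts as zero; each row is the pose to reach, as a shift and turn from the pose commanded when the call began, along the tool's axes at that moment; what a row does not reach only later rows make up. A row lasts 1/10 s, in which the tool goes at most 0.05 m and 0.15 rad, less where a joint would pass 70% of its speed; a pose out of reach is approached as far as the arm can. aperture is the finger opening in m, set as the call begins (left out keeps the last). The fingers move at their own pace and stop on an object; force is the grip in N (left out, the last holds). Time passes only in rows, so rows that do not move let the fingers close. The tool returns the time, the measured TCP pose, the force, the opening and the grip force at its end. only (a regular expression) keeps the lines of the reply that match it, lines (a string "A,B") keeps lines A to B, and quiet returns only ok. A shift or turn number past 1, either way, is cut back to 1. Input that does not fit is refused with a message, and nothing moves.
- r.get_obs(): the state, without advancing time (a new reading comes with each control period).
- cams.grab_frame(name): name is "side" or "top" or "wrist"; returns (picture, depth): 400x640x3 uint8, blue, green, red; 400x640 float32, m along the optical axis (not along the pixel's ray), 0 where there is no reading.
- cams.camera_info(name): a dict with "camera_matrix" (3x3 intrinsics, pixels), "R" (3x3) and "t" (3): a world point X has camera coordinates R X + t. Camera axes: x right, y down, z forward; pixel columns grow to the right and rows downward; lengths in m; the calibration is good to about 2 mm. A picture is of the moment at which its call begins: read the wrist's pose just before it. camera_info takes no time and is no camera call; for the wrist camera it gives the pose at the moment of the call.
- ticket.hand_in(): hands the job in; it is judged then, once.
The state is a dict: "clock": time; "joints": joint angles; "qvel": joint speeds; "tau": joint torques, N m; "tcp_pos": TCP position; "orientation": TCP orientation; "contact_force": force on the tool from outside, world axes, zero at the start; "moment": the same for the moment, N m; "grip_width": finger opening in m; "gripper_force": force on a finger pad.
Only numpy, scipy, OpenCV 4.12 (cv2) and the standard library are available. Lean on these libraries where they do the work, as an engineer would, in place of code of your own. Each camera call takes 0.05 s, during which the arm holds its last target. There are 200 camera calls.

## Working session

There is one attempt and no reset: what is moved stays moved. The work goes in short steps, Python scripts to look and compute and a tool call to move; the robot and the scene stay as the last step left them, time stands still between calls to the robot, and variables do not carry over. Pictures are saved under pics/ and viewed, at most 10 in all, crops included, and the job is handed in when it is done.

```bash
ls; mkdir -p pics
```

Run:
```python
from bench import r, cams, ticket
import cv2,numpy as np
o=r.get_obs();print({k:np.round(v,3) for k,v in o.items()})
for n in("side","top"):
    p,d=cams.grab_frame(n);cv2.imwrite(f"pics/{n}0.png",p);np.savez(f"{n}0.npz",p=p,d=d)
    c=cams.camera_info(n);print(n,np.round(c["camera_matrix"],1),np.round(c["R"],3),np.round(c["t"],3))
```

```text
bench.py
pics
{'clock': np.float64(0.0), 'joints': array([ 1.187,  0.478,  0.022,  1.556, -0.011,  1.109, -0.083]), 'qvel': array([ 0.001, -0.001, -0.001, -0.001, -0.   ,  0.001,  0.   ]), 'tau': array([-0.0000e+00, -5.9645e+01,  1.6080e+00, -2.8120e+01,  1.2000e-02,
        9.0000e-03,  0.0000e+00]), 'tcp_pos': array([ 0.184, -0.649,  0.303]), 'orientation': array([-3.11e+00, -4.32e-01,  1.00e-03]), 'contact_force': array([ 0.326, -0.149, -0.269]), 'moment': array([-0.004, -0.019,  0.04 ]), 'gripper_force': np.float64(0.0), 'grip_width': np.float64(0.086)}
side [[362.1   0.  322.3]
 [  0.  362.1 199.3]
 [  0.    0.    1. ]] [[ 0.711 -0.703 -0.001]
 [-0.466 -0.47  -0.75 ]
 [ 0.527  0.533 -0.662]] [-0.361  0.273  0.594]
top [[488.3   0.  324.7]
 [  0.  488.3 203.9]
 [  0.    0.    1. ]] [[ 0.016 -1.     0.004]
 [-0.982 -0.017 -0.19 ]
 [ 0.19  -0.001 -0.982]] [-0.022  0.517  1.363]
```

View pics/top0.png

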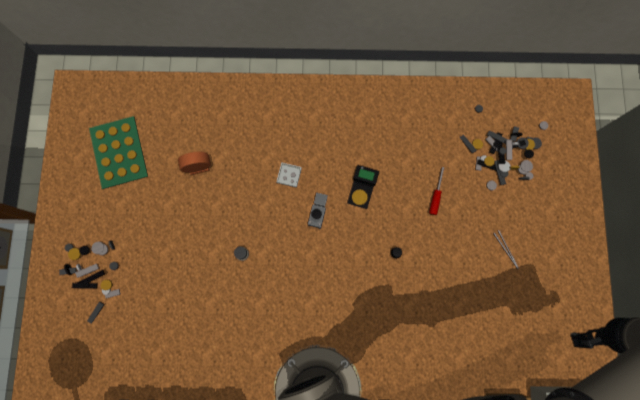

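View pics/side0.png

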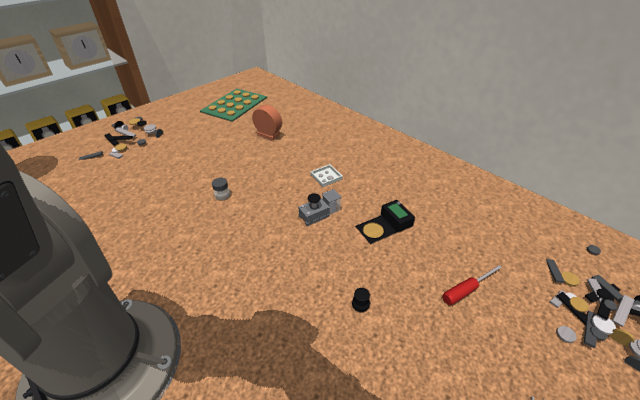

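The top view shows the plunger at about (317,214), the magazine at (320,198), the brass pad at (360,197) with its head at (367,175), and the dish at (289,175). The loupe is at (396,253), the jar at (241,253), the clock at (195,161) and the screwdriver at (437,192).

Create h.py:
```python
from bench import r, cams, ticket
import cv2,numpy as np
def ray(n,uv,z,c=None):
    c=c or cams.camera_info(n);R,t=c["R"],c["t"];C=-R.T@t
    d=R.T@np.linalg.inv(c["camera_matrix"])@np.array([uv[0],uv[1],1.])
    return C+d*(z-C[2])/d[2]
def proj(n,X,c=None):
    c=c or cams.camera_info(n);q=c["camera_matrix"]@(c["R"]@np.asarray(X)+c["t"]);return q[:2]/q[2]
def blobs(m,amin=20):
    n,l,s,c=cv2.connectedComponentsWithStats(m.astype(np.uint8));return [(s[i,4],c[i].round(1),s[i,:4]) for i in range(1,n) if s[i,4]>=amin]
```

Run:
```python
from h import *
for n,(x0,x1,y0,y1) in {"top":(270,400,150,240),"side":(290,430,160,250)}.items():
    p=np.load(n+"0.npz")["p"];q=p[y0:y1,x0:x1];hsv=cv2.cvtColor(q,cv2.COLOR_BGR2HSV)
    print(n)
    y=(hsv[...,0]>18)&(hsv[...,0]<32)&(hsv[...,1]>110)&(hsv[...,2]>110)
    for nm,m,z in(("yellow",y,0),("black",q.max(2)<50,.06),("grey",(hsv[...,1]<60)&(q.max(2)>60),.045),("green",(hsv[...,0]>50)&(hsv[...,0]<80)&(hsv[...,1]>80),.032)):
        for a,c,s in blobs(m): print(nm,a,c+[x0,y0],s,ray(n,c+[x0,y0],z).round(4))
    cv2.imwrite(f"pics/{n}crop.png",cv2.resize(q,None,fx=5.5,fy=5.5,interpolation=cv2.INTER_CUBIC))
```

```text
top
yellow 172 [359.2 196.7] [82 40 15 15] [ 0.5508 -0.117   0.    ]
black 460 [363.  184.2] [78 16 31 42] [ 0.5754 -0.1235  0.06  ]
black 76 [316.1 213.6] [42 59 10 10] [0.4867 0.0106 0.06  ]
grey 427 [288.6 174.5] [ 7 13 24 24] [0.6044 0.0939 0.045 ]
grey 331 [317.9 209.8] [38 43 19 35] [0.5006 0.0059 0.045 ]
green 150 [366.  174.4] [88 19 17 12] [ 0.612  -0.1346  0.032 ]
side
yellow 242 [372.9 229.9] [73 63 21 15] [ 0.5536 -0.1169  0.    ]
black 92 [313.6 198. ] [18 34 12  9] [0.4872 0.0074 0.06  ]
black 847 [389.1 221.8] [66 40 58 44] [ 0.5474 -0.1585  0.06  ]
grey 439 [326.2 175. ] [21  4 32 23] [0.5812 0.0609 0.045 ]
grey 803 [320.1 207.6] [ 9 29 42 37] [ 0.4866 -0.0139  0.045 ]
green 167 [397.6 210.4] [98 43 20 16] [ 0.6154 -0.1348  0.032 ]
```

View pics/topcrop.png

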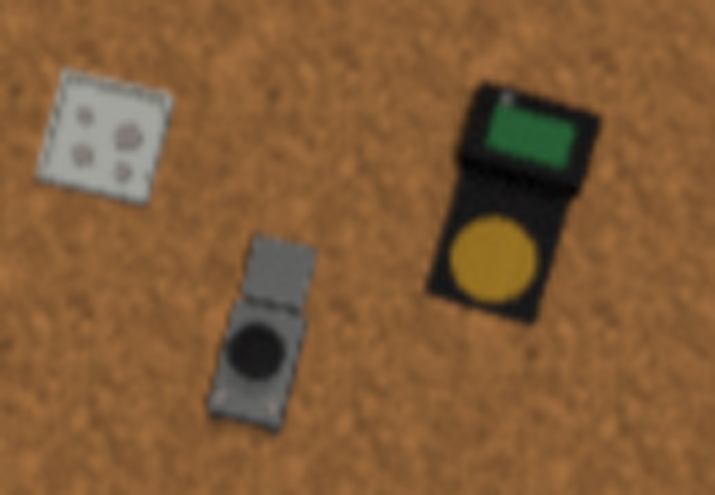

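The crop shows the dispenser axis tilted about 13° clockwise: lid centre at crop (279,273), cap at (256,350), brass pad at (493,259). The cell's way from the exit to the pad is open.

Add to h.py:
```python
from scipy.spatial.transform import Rotation as Ro
def go(pos,yaw):
    "shift and turn in tool axes to reach TCP pos with tool x at yaw, pointing down"
    o=r.get_obs();R=Ro.from_rotvec(o["orientation"])
    c,s=np.cos(yaw),np.sin(yaw);T=Ro.from_matrix(np.array([[c,s,0],[s,-c,0],[0,0,-1]]))
    print("shift",R.inv().apply(np.array(pos)-o["tcp_pos"]).round(4),"turn",(R.inv()*T).as_rotvec().round(3),"F",np.round(o["contact_force"],1),"t",round(float(o["clock"]),1))
```

Run:
```python
from h import *
f=lambda x,y:(np.array([x,y])+.5)/5.5-.5+[270,150]
lid=[ray("top",f(*q),.045)[:2] for q in((256,236),(316,248),(301,313),(243,297))]
print("lid",np.round(lid,4),np.mean(lid,0).round(4))
hb=[ray("top",f(*q),.032)[:2] for q in((236,300),(305,315),(278,433),(208,414))];print("housing",np.mean(hb,0).round(4))
P=np.array([.487,.009]);L=np.mean(lid,0);d=L-P;print("len",np.hypot(*d),"ang",np.arctan2(d[1],d[0]))
for a,b in((hb[3],hb[0]),(hb[2],hb[1]),(lid[3],lid[0]),(lid[2],lid[1])):print(np.arctan2(*(b-a)[::-1]).round(3))
d=[ray("top",f(*q),.012)[:2].round(3) for q in((63,68),(173,95),(148,204),(37,181))];print("dish",d)
t=[ray("top",f(*q),.032)[:2].round(3) for q in((484,83),(600,117),(580,190),(460,165))];print("head",t)
a=-.235
go([.487,.009,.18],a+np.pi/2)
```

```text
lid [[ 0.5518  0.012 ]
 [ 0.5458 -0.0199]
 [ 0.5106 -0.0126]
 [ 0.5187  0.0182]] [ 0.5317 -0.0006]
housing [0.4845 0.0104]
len 0.04572733494275385 ang -0.21130299598867186
-0.216
-0.205
-0.186
-0.207
dish [array([0.652, 0.12 ]), array([0.637, 0.06 ]), array([0.576, 0.072]), array([0.588, 0.132])]
head [array([ 0.641, -0.11 ]), array([ 0.624, -0.172]), array([ 0.583, -0.161]), array([ 0.596, -0.097])]
shift [ 0.4711 -0.5504  0.1239] turn [-2.00e-03 -1.00e-03 -1.06e+00] F [0.  0.3 0.8] t 0.1
```

Units first: shifts go in shares of 60 cm and turns go in shares of pi rad. So -0.175 m / 0.6 = -0.2917, 0.15 m / 0.6 = 0.25, -0.35 rad / 3.1416 = -0.1114.

>>> drive_effector --increments '[{"xyz":[0.05,-0.0583,0],"turn_vec":[0,0,-0.0223]},{"xyz":[0.1,-0.1167,0],"turn_vec":[0,0,-0.0446]},{"xyz":[0.15,-0.175,0],"turn_vec":[0,0,-0.0668]},{"xyz":[0.2,-0.2333,0],"turn_vec":[0,0,-0.0891]},{"xyz":[0.25,-0.2917,0],"turn_vec":[0,0,-0.1114]}]' --aperture 0

```text
clock: 0.6
tcp_pos: [0.2809, -0.4383, 0.3036]
orientation: [-2.987, -0.971, 0.0]
contact_force: [1.2, -0.5, -0.2]
grip_width: 0.0122
gripper_force: 0.0
```

```bash
python3 -c "
from h import *
go([.487,.009,.18],1.36)"
```

```text
shift [ 0.4298 -0.2405  0.1237] turn [-0.    -0.    -0.731] F [ 1.2 -0.5 -0.2] t 0.6
```

To row units: 0.2 m / 0.6 = 0.3333, 0.16 m / 0.6 = 0.2667, -0.35 rad / 3.1416 = -0.1114.

>>> drive_effector --increments '[{"xyz":[0.0667,-0.0367,0.0167],"turn_vec":[0,0,-0.0223]},{"xyz":[0.1333,-0.0733,0.0333],"turn_vec":[0,0,-0.0446]},{"xyz":[0.2,-0.11,0.05],"turn_vec":[0,0,-0.0668]},{"xyz":[0.2667,-0.1467,0.0667],"turn_vec":[0,0,-0.0891]},{"xyz":[0.3333,-0.1833,0.0833],"turn_vec":[0,0,-0.1114]}]'

```text
clock: 1.1
tcp_pos: [0.3784, -0.2322, 0.2535]
orientation: [2.773, 1.476, -0.0]
contact_force: [0.8, 0.2, -0.5]
grip_width: -0.0
gripper_force: 0.0
```

```bash
python3 -c "
from h import *
go([.487,.009,.18],1.36)"
```

```text
shift [ 0.2608 -0.0446  0.0735] turn [ 0.     0.    -0.382] F [ 0.8  0.2 -0.5] t 1.1
```

To row units: 0.25 m / 0.6 = 0.4167, 0.2 m / 0.6 = 0.3333, -0.38 rad / 3.1416 = -0.121.

>>> drive_effector --increments '[{"xyz":[0.0833,-0.015,0.0167],"turn_vec":[0,0,-0.0255]},{"xyz":[0.1667,-0.03,0.0333],"turn_vec":[0,0,-0.0509]},{"xyz":[0.25,-0.045,0.05],"turn_vec":[0,0,-0.0764]},{"xyz":[0.3333,-0.06,0.0667],"turn_vec":[0,0,-0.1019]},{"xyz":[0.4167,-0.0733,0.0833],"turn_vec":[0,0,-0.121]}]'

```text
clock: 1.6
tcp_pos: [0.4785, -0.0083, 0.2052]
orientation: [2.444, 1.973, -0.0]
contact_force: [0.8, 0.2, 0.2]
grip_width: 0.0003
gripper_force: 0.0
```

>>> drive_effector --increments '[{},{}]'

```text
clock: 1.8
tcp_pos: [0.4781, -0.0089, 0.2051]
orientation: [-2.443, -1.973, 0.001]
contact_force: [0.2, -0.7, 0.0]
grip_width: 0.0001
gripper_force: 0.0
```

```bash
python3 -c "
from h import *
go([.487,.009,.14],1.36)
c=cams.camera_info('wrist');p,d=cams.grab_frame('wrist');cv2.imwrite('pics/w1.png',p);print(proj('wrist',[.487,.009,.06]),proj('wrist',[.552,-.117,0]))"
```

```text
shift [0.0193 0.005  0.0651] turn [-0.001 -0.    -0.002] F [ 0.2 -0.7  0. ] t 1.8
[325.69480393 181.00260645] [412.55958819 274.21270025]
```

View pics/w1.png

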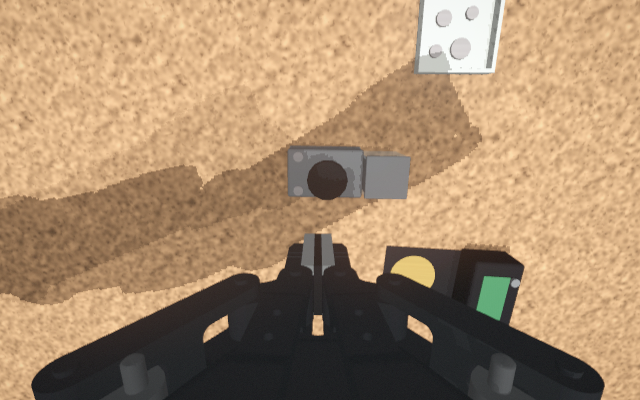

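The wrist view shows the cap at (327,180) against my projection of (326,181), and the pad at (413,273) against (413,274). The estimates hold, so I go to the plunger.

To row units: 0.063 m / 0.6 = 0.105, 0.045 m / 0.6 = 0.075.

>>> drive_effector --increments '[{"xyz":[0.0167,0.0042,0.025]},{"xyz":[0.0333,0.0083,0.05]},{"xyz":[0.0333,0.0083,0.075]},{"xyz":[0.0333,0.0083,0.105]},{"xyz":[0.0333,0.0083,0.105]}]'

```text
clock: 2.35
tcp_pos: [0.4857, 0.0063, 0.141]
orientation: [-2.449, -1.966, 0.006]
contact_force: [-0.1, -1.1, -0.4]
grip_width: -0.0003
gripper_force: 0.0
```

```bash
python3 -c "
from h import *
go([.487,.009,.112],1.36)"
```

```text
shift [0.003  0.0008 0.029 ] turn [-0.004  0.002 -0.007] F [-0.1 -1.1 -0.4] t 2.4
```

To row units: 0.022 m / 0.6 = 0.0367, 0.017 m / 0.6 = 0.0283.

>>> drive_effector --increments '[{"xyz":[0.0025,0.0017,0.01]},{"xyz":[0.0025,0.0017,0.02]},{"xyz":[0.0025,0.0017,0.0283]},{"xyz":[0.0025,0.0017,0.0367]},{"xyz":[0.0025,0.0017,0.0367]}]'

```text
clock: 2.85
tcp_pos: [0.4894, 0.0091, 0.1207]
orientation: [2.447, 1.969, 0.001]
contact_force: [1.1, -3.0, 3.4]
grip_width: 0.0001
gripper_force: 1.7
```

>>> drive_effector --increments '[{"xyz":[0,0,0.005]},{"xyz":[0,0,0.0083]},{"xyz":[0,0,0.0083]},{"xyz":[0,0,0.0083]}]'

```text
clock: 3.25
tcp_pos: [0.4894, 0.0092, 0.1161]
orientation: [2.446, 1.969, 0.001]
contact_force: [1.9, -3.4, 5.1]
grip_width: 0.0001
gripper_force: 2.4
```

To row units: 0.004 m / 0.6 = 0.0067, 0.003 m / 0.6 = 0.005.

>>> drive_effector --increments '[{"xyz":[0,0,0.0025]},{"xyz":[0,0,0.005]},{"xyz":[0,0,0.0067]},{"xyz":[0,0,0.0067]},{"xyz":[0,0,0.0067]}]'

```text
clock: 3.75
tcp_pos: [0.4894, 0.0092, 0.1121]
orientation: [2.446, 1.969, 0.001]
contact_force: [1.5, -3.4, 5.7]
grip_width: 0.0001
gripper_force: 2.7
```

>>> drive_effector --increments '[{"xyz":[0,0,0.0017]},{"xyz":[0,0,0.0033]},{"xyz":[0,0,0.0033]},{"xyz":[0,0,0.0033]}]'

```text
clock: 4.15
tcp_pos: [0.4893, 0.0093, 0.1113]
orientation: [2.446, 1.968, 0.0]
contact_force: [-3.2, -4.0, 23.4]
grip_width: 0.0
gripper_force: 11.3
```

The force jumped to 23 N at z = 0.1113, so that is the end stop. I let it up and look.

To row units: -0.095 m / 0.6 = -0.1583, -0.06 m / 0.6 = -0.1.

>>> drive_effector --increments '[{"xyz":[0,0,-0.0167]},{"xyz":[0,0,-0.0333]},{"xyz":[0,0,-0.05]},{"xyz":[0,0,-0.1]},{"xyz":[0,0,-0.1583]}]'

```text
clock: 4.65
tcp_pos: [0.4874, 0.01, 0.2048]
orientation: [-2.444, -1.97, 0.004]
contact_force: [0.9, 0.4, 0.4]
grip_width: 0.0002
gripper_force: 0.0
```

>>> drive_effector --increments '[{},{}]' --aperture 0.010

```text
clock: 4.85
tcp_pos: [0.4888, 0.0098, 0.2053]
orientation: [2.446, 1.97, 0.002]
contact_force: [0.7, 0.1, 0.3]
grip_width: 0.0102
gripper_force: 0.0
```

```bash
python3 -c "
from h import *
c=cams.camera_info('wrist');p,d=cams.grab_frame('wrist');cv2.imwrite('pics/w2.png',p);np.savez('w2.npz',p=p,d=d,**c);print(proj('wrist',[.487,.009,.06]),proj('wrist',[.572,-.0095,.0077]),proj('wrist',[.552,-.117,0]))
p,d=cams.grab_frame('top');q=p[150:240,270:400]
cv2.imwrite('pics/t2.png',cv2.resize(q,None,fx=5.5,fy=5.5,interpolation=cv2.INTER_CUBIC))"
```

```text
[317.56522259 209.92069365] [412.80397699 192.85296894] [405.24295819 293.65975172]
```

View pics/w2.png

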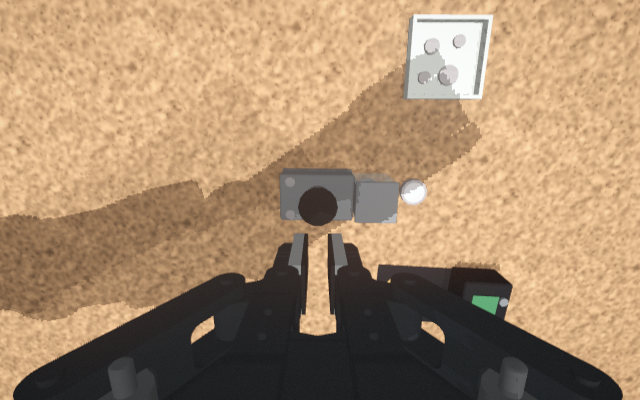

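The cap is up again, and one cell lies at (413,193), exactly at the predicted exit. Before descending beside the magazine I check the fingers' width by height from the wrist depth, and measure the cell.

Run:
```python
from h import *
z=np.load("w2.npz");p,d=z["p"],z["d"];c={k:z[k] for k in("camera_matrix","R","t")}
hsv=cv2.cvtColor(p,cv2.COLOR_BGR2HSV);m=(hsv[...,1]<60)&(p.max(2)>150)
for a,q,s in blobs(m[170:215,398:430]): print("cell",a,q+[398,170],s,ray("wrist",q+[398,170],.0077,c).round(4))
v,u=np.mgrid[:400,:640];K=c["camera_matrix"]
X=np.stack([(u-K[0,2])/K[0,0]*d,(v-K[1,2])/K[1,1]*d,d],-1)[d>0]
W=(X-c["t"])@c["R"];o=r.get_obs();T=Ro.from_rotvec(o["orientation"]).inv().apply(W-o["tcp_pos"])
for a in range(-40,85,8):
    s=T[(T[:,2]>a)&(T[:,2]<a+8)&(W[:,2]>.1)]
    if len(s)>5: print(a if 0 else (T.max()>9 and 0,a)) if 0 else None
for a in np.arange(-.04,.085,.008):
    s=T[(T[:,2]>a)&(T[:,2]<a+.008)&(W[:,2]>.1)]
    if len(s)>5: print("z",a.round(3),"x",s[:,0].min().round(3),s[:,0].max().round(3),"y",s[:,1].min().round(3),s[:,1].max().round(3))
go([.5784,.0249,.16],1.387)
```

```text
cell 517 [413.7 192.2] [ 3 10 26 25] [ 0.5741 -0.0092  0.0077]
z -0.04 x 0.02 0.021 y -0.018 0.018
z -0.032 x 0.011 0.022 y -0.061 0.061
z -0.024 x 0.002 0.021 y -0.064 0.064
z -0.016 x -0.006 0.019 y -0.063 0.063
z -0.008 x -0.009 0.018 y -0.057 0.058
z 0.0 x -0.009 0.018 y -0.052 0.051
z 0.008 x -0.009 0.015 y -0.046 0.046
z 0.016 x -0.011 0.015 y -0.041 0.042
z 0.024 x -0.011 0.015 y -0.036 0.036
z 0.032 x -0.011 0.012 y -0.017 0.017
z 0.04 x -0.011 0.012 y -0.019 0.019
z 0.048 x -0.01 0.012 y -0.019 0.019
z 0.056 x -0.009 0.012 y -0.018 0.019
z 0.064 x 0.007 0.012 y -0.011 0.017
shift [0.0343 0.0852 0.0437] turn [-0.002  0.    -0.031] F [ 0.7 -0.2 -0.6] t 5.0
```

At lid height the linkage could touch the magazine, so I turn the tool with its closing line along the path. The open fingers then straddle the cell, and the trailing pad pushes it.

To row units: 0.085 m / 0.6 = 0.1417, 0.02 m / 0.6 = 0.0333, 0.65 rad / 3.1416 = 0.2069.

>>> drive_effector --increments '[{"xyz":[0,0.0333,0],"turn_vec":[0,0,0.0414]},{"xyz":[0,0.0667,0],"turn_vec":[0,0,0.0828]},{"xyz":[0,0.1,0],"turn_vec":[0,0,0.1241]},{"xyz":[0,0.1333,0],"turn_vec":[0,0,0.1655]},{"xyz":[0,0.1417,0],"turn_vec":[0,0,0.2069]}]' --aperture 0.045

```text
clock: 5.45
tcp_pos: [0.5728, -0.0089, 0.203]
orientation: [-2.951, -1.077, 0.002]
contact_force: [-0.8, 0.4, -0.3]
grip_width: 0.0448
gripper_force: 0.0
```

>>> drive_effector --increments '[{"turn_vec":[0,0,0.0414]},{"turn_vec":[0,0,0.0828]},{"turn_vec":[0,0,0.1241]},{"turn_vec":[0,0,0.1655]},{"turn_vec":[0,0,0.2069]}]'

```text
clock: 5.95
tcp_pos: [0.5708, -0.0084, 0.2029]
orientation: [3.14, 0.08, -0.005]
contact_force: [0.2, 0.9, 0.7]
grip_width: 0.045
gripper_force: 0.0
```

>>> drive_effector --increments '[{"turn_vec":[0,0,0.0414]},{"turn_vec":[0,0,0.0796]},{"turn_vec":[0,0,0.0796]},{"turn_vec":[0,0,0.0796]}]'

```text
clock: 6.35
tcp_pos: [0.5712, -0.0083, 0.2036]
orientation: [3.127, -0.299, -0.003]
contact_force: [0.0, 0.1, 0.2]
grip_width: 0.045
gripper_force: 0.0
```

```bash
python3 -c "
from h import *
go([.573,-.0095,.12],-.193)"
```

```text
shift [0.0022 0.0008 0.0836] turn [0.001 0.002 0.002] F [0.  0.1 0.2] t 6.3
```

To row units: 0.084 m / 0.6 = 0.14, 0.06 m / 0.6 = 0.1.

>>> drive_effector --increments '[{"xyz":[0.0017,0,0.0333]},{"xyz":[0.0033,0,0.0667]},{"xyz":[0.0033,0,0.1]},{"xyz":[0.0033,0,0.14]},{"xyz":[0.0033,0,0.14]}]'

```text
clock: 6.85
tcp_pos: [0.5714, -0.009, 0.1174]
orientation: [3.126, -0.301, -0.01]
contact_force: [0.4, -1.0, 0.5]
grip_width: 0.045
gripper_force: 0.0
```

>>> drive_effector --increments '[{"xyz":[0,0,0.0333]},{"xyz":[0,0,0.05]},{"xyz":[0,0,0.0667]},{"xyz":[0,0,0.0667]},{"xyz":[0,0,0.0667]}]'

```text
clock: 7.35
tcp_pos: [0.5739, -0.0088, 0.0809]
orientation: [3.127, -0.304, 0.0]
contact_force: [0.7, 0.6, -0.4]
grip_width: 0.0447
gripper_force: 0.0
```

```bash
python3 -c "
from h import *
p,d=cams.grab_frame('wrist');cv2.imwrite('pics/w3.png',p);print(proj('wrist',[.573,-.0095,.0077]))
p,d=cams.grab_frame('side');cv2.imwrite('pics/s3.png',cv2.resize(p[150:270,280:440],None,fx=4,fy=4))"
```

```text
[319.11387627 249.24182045]
```

View pics/w3.png

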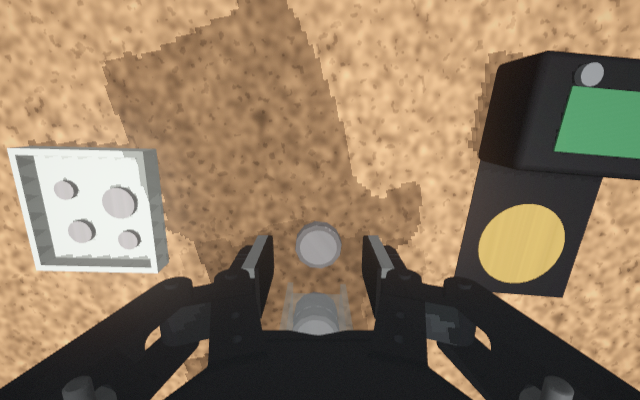

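The wrist view shows the cell at about (318,244) between the open fingers, and the pad at (522,243) with a free way to it. I measure both precisely.

Run:
```python
from h import *
p=cv2.imread("pics/w3.png");hsv=cv2.cvtColor(p,cv2.COLOR_BGR2HSV)
y=(hsv[...,0]>15)&(hsv[...,0]<32)&(hsv[...,1]>90)&(hsv[...,2]>140)
for a,q,s in blobs(y[190:300,465:580],2000):print("pad",a,q+[465,190],ray("wrist",q+[465,190],0).round(4))
m=(hsv[...,1]<45)
for a,q,s in blobs(m[215:275,285:355],400):
    print("cell",a,q+[285,215],s,ray("wrist",q+[285,215],.0077).round(4))
go([.575,-.009,.075],-.21)
```

```text
pad 5327 [521.2 243. ] [ 0.5519 -0.1175  0.    ]
cell 1671 [317.8 244.6] [10  7 47 46] [ 0.5757 -0.0093  0.0077]
shift [0.0008 0.     0.0063] turn [-0.    -0.001  0.016] F [-0.5  0.3  0.1] t 7.5
```

To row units: 0.006 m / 0.6 = 0.01, 0.005 m / 0.6 = 0.0083, 0.016 rad / 3.1416 = 0.0051.

>>> drive_effector --increments '[{"xyz":[0.0017,0,0.005],"turn_vec":[0,0,0.0051]},{"xyz":[0.0017,0,0.0083],"turn_vec":[0,0,0.0051]},{"xyz":[0.0017,0,0.01],"turn_vec":[0,0,0.0051]},{"xyz":[0.0017,0,0.01],"turn_vec":[0,0,0.0051]}]' --aperture 0.030 --force 20

```text
clock: 7.85
tcp_pos: [0.5746, -0.009, 0.0744]
orientation: [3.124, -0.329, -0.001]
contact_force: [-0.8, 0.4, -0.0]
grip_width: 0.0296
gripper_force: 0.0
```

>>> drive_effector --increments '[{"xyz":[0,0,0.0017]},{"xyz":[0,0,0.0033]},{"xyz":[0,0,0.0033]},{"xyz":[0,0,0.0033]}]'

```text
clock: 8.25
tcp_pos: [0.5747, -0.009, 0.0726]
orientation: [-3.124, 0.33, 0.0]
contact_force: [-0.3, 0.7, -0.7]
grip_width: 0.03
gripper_force: 0.0
```

To row units: 0.045 m / 0.6 = 0.075, 0.035 m / 0.6 = 0.0583.

>>> drive_effector --increments '[{"xyz":[0,0.0083,0]},{"xyz":[0,0.025,0]},{"xyz":[0,0.0417,0]},{"xyz":[0,0.0583,0]},{"xyz":[0,0.075,0]}]'

```text
clock: 8.75
tcp_pos: [0.565, -0.0545, 0.0726]
orientation: [3.124, -0.331, 0.0]
contact_force: [-0.9, -0.5, -0.7]
grip_width: 0.0296
gripper_force: 0.1
```

>>> drive_effector --increments '[{"xyz":[0,0.0167,0]},{"xyz":[0,0.0333,0]},{"xyz":[0,0.05,0]},{"xyz":[0,0.0667,0]},{"xyz":[0,0.075,0]}]'

```text
clock: 9.25
tcp_pos: [0.5556, -0.0985, 0.0726]
orientation: [3.124, -0.332, -0.0]
contact_force: [0.2, -0.8, 1.8]
grip_width: 0.03
gripper_force: 0.1
```

```bash
python3 -c "
from h import *
p,d=cams.grab_frame('wrist');cv2.imwrite('pics/w4.png',p)
go([.5515,-.1205,.0726],-.21)"
```

```text
shift [ 0.0007  0.0218 -0.    ] turn [ 0.001  0.    -0.002] F [-0.5 -1.   0. ] t 9.3
```

View pics/w4.png

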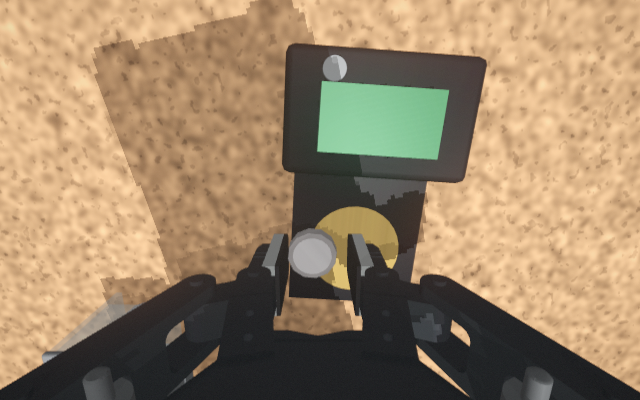

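The cell at (312,256) rides against the trailing finger and the pad is centred near (355,248). I push the rest, open and look.

To row units: 0.022 m / 0.6 = 0.0367, 0.018 m / 0.6 = 0.03.

>>> drive_effector --increments '[{"xyz":[0,0.01,0]},{"xyz":[0.0008,0.02,0]},{"xyz":[0.0017,0.03,0]},{"xyz":[0.0017,0.0367,0]},{"xyz":[0.0017,0.0367,0]}]'

```text
clock: 9.8
tcp_pos: [0.5521, -0.1197, 0.0726]
orientation: [3.124, -0.331, -0.0]
contact_force: [0.2, -0.2, 0.1]
grip_width: 0.0301
gripper_force: 0.0
```

>>> drive_effector --increments '[{},{},{}]' --aperture 0.05

```text
clock: 10.1
tcp_pos: [0.5524, -0.1184, 0.0726]
orientation: [-3.124, 0.329, -0.0]
contact_force: [-0.5, -0.7, 0.9]
grip_width: 0.0501
gripper_force: 0.0
```

>>> drive_effector --increments '[{"xyz":[0,0,-0.0333]},{"xyz":[0,0,-0.0833]},{"xyz":[0,0,-0.15]},{"xyz":[0,0,-0.2]},{"xyz":[0,0,-0.2]}]'

```text
clock: 10.6
tcp_pos: [0.5548, -0.1189, 0.1971]
orientation: [3.124, -0.329, 0.013]
contact_force: [0.8, 0.1, 0.7]
grip_width: 0.0498
gripper_force: 0.0
```

Run:
```python
from h import *
c=cams.camera_info('wrist');p,d=cams.grab_frame('wrist');cv2.imwrite('pics/w5.png',p)
print(r.get_obs()["tcp_pos"],proj('wrist',[.552,-.117,0]))
hsv=cv2.cvtColor(p,cv2.COLOR_BGR2HSV)
u,v=proj('wrist',[.552,-.117,0]).astype(int);a,b=v-50,u-50
q=hsv[a:v+50,b:u+50]
y=(q[...,0]>15)&(q[...,0]<32)&(q[...,1]>90)&(q[...,2]>80)
k=cv2.findContours(y.astype(np.uint8),cv2.RETR_EXTERNAL,cv2.CHAIN_APPROX_NONE)[0];k=max(k,key=cv2.contourArea)
(px,py),R=cv2.minEnclosingCircle(k);print("pad",ray('wrist',(px+b,py+a),0,c).round(4),R)
for s in blobs(q[...,1]<45,100):print("cell",s,ray('wrist',s[1]+[b,a],.0077,c).round(4))
```

```text
[ 0.55355763 -0.11876023  0.19476875] [316.01417273 194.5225686 ]
pad [ 0.5516 -0.1162  0.    ] 25.30738067626953
cell (np.int32(115), array([79.2,  2.8]), array([70,  0, 23,  9], dtype=int32)) [ 0.5911 -0.1508  0.0077]
cell (np.int32(858), array([73.4, 60. ]), array([46, 25, 40, 61], dtype=int32)) [ 0.5422 -0.1362  0.0077]
cell (np.int32(546), array([50.7, 53.8]), array([38, 41, 26, 27], dtype=int32)) [ 0.5521 -0.1175  0.0077]
```

View pics/w5.png

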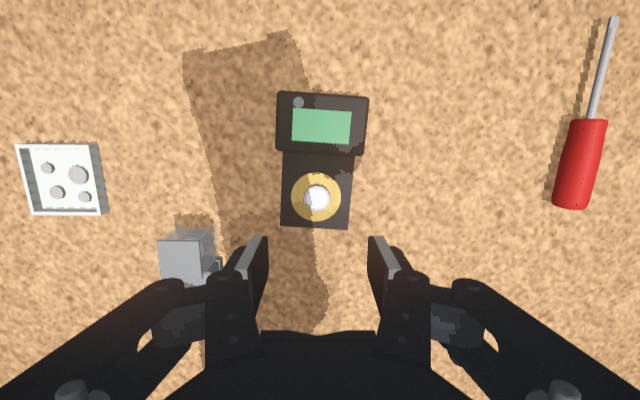

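The cell lies flat at (317,198), central on the brass pad with a gold ring showing all round it. Only one cell is out of the dispenser, and the arm is clear.

>>> drive_effector --increments '[{},{},{}]'

```text
clock: 10.95
tcp_pos: [0.5516, -0.1186, 0.1913]
orientation: [-3.124, 0.329, 0.004]
contact_force: [-0.2, -0.3, 0.3]
grip_width: 0.0502
gripper_force: 0.0
```

```bash
python3 -c "
from bench import r, cams, ticket
print(ticket.hand_in())"
```

```text
the job is handed in; nothing more can be done
None
```

I pressed the plunger once to its end stop and let it spring back. One cell came out, I pushed it along the bench, and it now lies flat, about 1 mm from the centre of the brass pad. The job was handed in at 11 s with the arm clear, though no verdict came back.

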